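# Take the accessory stack apart into its holders

## Task

Three accessory cases are stacked by size, blue, then green, then yellow, with a spool of red thread standing on top. Take the stack apart from the top, one thing at a time, and put each away in the place of its own colour: the red spool standing upright in the red dish, then the yellow, the green and the blue case, each lying flat, right way up, between the corner guides of its own holder. Do not knock over the oil bottle or the navy thread cone, and leave everything let go and at rest.

Things in the scene. Friction and masses are not known exactly. Their poses are not given: they have to be found in the camera images.
- spool: spool of red thread with white end flanges, 35 mm in diameter, 49 mm high, about 35 g, loose, standing upright on the yellow case at the top of the stack. Grasp it from above across its diameter. Origin: centre of its underside; z along its axis, up.
- case_yellow: closed, hard, rigid yellow plastic accessory case with a flat lid, 58 long (x) x 38 wide (y) x 26 mm high, about 60 g, loose; at the start it lies on the green case, under the spool, roughly in line with it. Grasp it from above across its width. Origin: centre of its underside; x along its length, y along its width, z up; a half turn about z makes no difference to the job.
- case_green: closed, hard, rigid green plastic accessory case with a flat lid, 78 long (x) x 50 wide (y) x 26 mm high, about 100 g, loose; at the start it lies on the blue case, under the yellow one, roughly in line with it. Grasp it from above across its width. Origin: centre of its underside; x along its length, y along its width, z up; a half turn about z makes no difference to the job.
- case_blue: closed, hard, rigid blue plastic accessory case with a flat lid, 98 long (x) x 62 wide (y) x 26 mm high, about 140 g, loose; at the start it lies on a table at the bottom of the stack. Grasp it from above across its width. Origin: centre of its underside; x along its length, y along its width, z up; a half turn about z makes no difference to the job.
- dish_red: round red dish for the spool, fixed on a table: 60 mm in diameter, inner floor 4 mm above the table, rim 10 mm above the table and 4 mm thick, inside diameter about 51 mm, so the spool fits with 8 mm to spare all round. Origin: centre of its underside, on the table top.
- holder_yellow: fixed yellow holder for the yellow case: base plate 82 (x) x 62 (y) x 4 mm thick with four black L-shaped corner guides, 4 mm thick, tops 10 mm above the table. Between the guides 74 x 54 mm: 8 mm to spare on every side of the case; 60 mm of each long side is open. Origin: centre of its underside, on the table. The case's length goes along x, either way round, its underside 4 mm above the origin.
- holder_green: fixed green holder for the green case: base plate 102 (x) x 74 (y) x 4 mm thick with four black L-shaped corner guides, 4 mm thick, tops 10 mm above the table. Between the guides 94 x 66 mm: 8 mm to spare on every side of the case; 74 mm of each long side is open. Origin: centre of its underside, on the table. The case's length goes along x, either way round, its underside 4 mm above the origin.
- holder_blue: fixed blue holder for the blue case: base plate 122 (x) x 86 (y) x 4 mm thick with four black L-shaped corner guides, 4 mm thick, tops 10 mm above the table. Between the guides 114 x 78 mm: 8 mm to spare on every side of the case; 86 mm of each long side is open. Origin: centre of its underside, on the table. The case's length goes along x, either way round, its underside 4 mm above the origin.
- oil_bottle: machine oil bottle, translucent pale body 46 mm in diameter, red spout cap, 128 mm high in all, loose, standing upright; not to be knocked over. Origin: centre of its underside, z up.
- navy_cone: navy blue thread cone with a white tip, 66 mm in diameter at the foot, 114 mm high, loose, standing upright; not to be knocked over. Origin: centre of its underside, z up.
There are look-alikes about, which are no part of the job. Of the things that look like the case_green, the smaller one is meant. Of the things like the spool, leave any that is purple; of the rest the smaller one is meant.

How it is judged (in metres and radians):
On the way, in this order (a step that is already met when the one before it is completed fails the run):
1. the red spool stands upright in the red dish, let go (horizontal distance between spool and dish_red below 0.014 m and z of spool in the frame of dish_red between 0.001 and 0.0065 m and angle between spool's own z axis and vertical below 0.08 rad and linear speed of spool below 0.03 m/s and contact force between the fingers and spool below 0.05 N), for 0.2 s.
2. the yellow case lies flat in the yellow holder, let go (horizontal distance between case_yellow and holder_yellow below 0.014 m and z of case_yellow in the frame of holder_yellow between 0.001 and 0.0065 m and angle between case_yellow's own z axis and vertical below 0.08 rad and linear speed of case_yellow below 0.03 m/s and contact force between the fingers and case_yellow below 0.05 N and angle between the x axis of case_yellow and the x axis of holder_yellow, either way round below 0.35 rad), for 0.2 s.
3. the green case lies flat in the green holder, let go (horizontal distance between case_green and holder_green below 0.014 m and z of case_green in the frame of holder_green between 0.001 and 0.0065 m and angle between case_green's own z axis and vertical below 0.08 rad and linear speed of case_green below 0.03 m/s and contact force between the fingers and case_green below 0.05 N and angle between the x axis of case_green and the x axis of holder_green, either way round below 0.35 rad), for 0.2 s.
4. the blue case lies flat in the blue holder, let go (horizontal distance between case_blue and holder_blue below 0.014 m and z of case_blue in the frame of holder_blue between 0.001 and 0.0065 m and angle between case_blue's own z axis and vertical below 0.08 rad and linear speed of case_blue below 0.03 m/s and contact force between the fingers and case_blue below 0.05 N and angle between the x axis of case_blue and the x axis of holder_blue, either way round below 0.35 rad), for 0.2 s.
At the end, for the whole second after the job is handed in: Spool upright in the red dish and each case flat, right way up, in the holder of its colour: centres within 14 mm, underside at most 2.5 mm above the floor or plate, long sides within 0.35 rad, tilt under 0.08 rad; all released and at rest (all of step 1 and all of step 2 and all of step 3 and all of step 4); the robot touches nothing.
It fails at once if the oil bottle is knocked over (angle between oil_bottle's own z axis and vertical above 0.5 rad).
It fails at once if the navy cone is knocked over (angle between navy_cone's own z axis and vertical above 0.5 rad).
It also fails if it takes over 115 s, if anything falls off the work surface, if the arm or the gripper's body presses on something with over 40 N, if the wrist force passes 120 N, or if a joint passes its speed limit or range.

## Robot

A 7-joint arm with a two-finger parallel gripper is mounted at the origin on a cart in front of the work surface, level with it; the furniture and walls round the work are solid. World frame = base frame: x ahead of the robot, y to its left, z up, the work surface at z = 0. Lengths are in mm, angles in degrees, forces in N, time in s.
With the tool pointing down it reaches from about 400 to 850 mm from the base axis. Payload 6.9 kg.
Tool frame: the origin (TCP) lies midway between the tips of the shut fingers; the grasp point (between the pads) lies 19 mm behind it; x points along the fingers, z is the direction in which the jaws open and shut, and the axes are right-handed (so a half turn about x gives the same grasp; the last joint's range is limited). The gripper opens to 85 mm and grips with 20 to 120 N. Pads are 22 mm wide; open, the fingers measure 114 mm over their backs; the gripper's body (76 mm by 85 mm) begins 54 mm behind the grasp point. The pads swing forward as they close: fully open they stand 13 mm farther back than shut.
Start: joints at [74.227, 29.078, -13.613, 85.955, 7.202, 65.827, -8.869], TCP at [232.26, -580.23, 231.275] pointing down, gripper open.
Joint ranges: [-176.47, 176.47], [-13.61, 117.27], [-81.72, 77.17], [0.22, 143.17], [-87.28, 267.28], [10, 112.55], [-165.47, 165.47]. Speed limits (degrees/s): [136.94, 136.94, 180, 180, 180, 180, 180].

## Interface

Orientations are given as a 3x3 rotation matrix whose columns are the frame's x, y, z axes.
In Python, from plant import bot, open_jaws, close, imaging, monitor gives the robot as it stands. The module is installed in compiled form; this text tells all that it offers. Calls block until the motion is done:
- bot.move_to(position, orientation): joint-space move of the TCP to a pose.
- bot.movel(position, velocity=150, ori=None): straight line of the TCP; ori=None keeps the orientation; velocity is the mean speed in mm/s.
- bot.goto_joints(angles): joint-space move.
- open_jaws() and close(grasp_force=None): open the fingers fully, or close them until they stop; grasp_force is the grip in N (None keeps the last).
- bot.pause(seconds).
- bot.inverse_kinematics(position, orientation): joint angles nearest the present ones, or None.
- imaging.grab_frame(name): name is "scene" or "top"; returns the picture (480x640x3 uint8, blue, green, red); there is no depth.
- imaging.get_calibration(name): a dict with "fx", "fy", "cx", "cy" (pixels), "rvec" (rotation vector, rad) and "tvec" (3), from world to camera coordinates, as OpenCV has them. Camera axes: x right, y down, z forward; pixel columns grow to the right and rows downward; lengths in mm; the calibration is good to about 2 mm. A picture is of the moment at which its call begins. get_calibration takes no time and is no camera call.
A pose or a line that the arm cannot do raises bot.PlanningError and nothing moves.
- bot.sign_off(): hands the job in, once; it reports no verdict.
Readings, each from a call of its own:
- monitor.current_time(): time.
- monitor.current_joint_positions(): joint angles.
- monitor.current_joint_velocities(): joint speeds.
- monitor.current_effort(): joint torques, N m.
- monitor.current_tcp_pos(): TCP position.
- monitor.current_tool_rot(): TCP orientation.
- monitor.current_wrist_force(): force on the tool from outside, world axes, zero at the start.
- monitor.current_wrist_torque(): the same for the moment, N m.
- monitor.current_grip_width(): finger opening in mm.
Only numpy, scipy, OpenCV 4.12 (cv2) and the standard library are available. Lean on these libraries where they do the work, as an engineer would, in place of code of your own. Each camera call takes 0.05 s, during which the arm holds its last target.

## Working session

There is one attempt and no reset: what is moved stays moved. The work goes in short steps, each a Python script; the robot and the scene stay as the last script left them, time stands still between calls to the robot, and variables do not carry over. Pictures are saved under pics/ and viewed, and the job is handed in when it is done.

```bash
mkdir -p pics; python3 - <<'E'
from plant import bot, open_jaws, close, imaging, monitor
import cv2
for n in("scene","top"):
    cv2.imwrite(f"pics/{n}0.png",imaging.grab_frame(n)); print(n,imaging.get_calibration(n))
print(monitor.current_time(),monitor.current_tcp_pos(),monitor.current_tool_rot(),monitor.current_grip_width())
E
```

```text
scene {'fx': 516.2380336184664, 'fy': 516.2380336184664, 'cx': 320.7407562918963, 'cy': 235.1123774212952, 'rvec': array([ 1.00259296, -2.50595413,  0.96301642]), 'tvec': array([ 390.48571793,  262.45842677, 1304.6517513 ])}
top {'fx': 473.94330403070603, 'fy': 473.94330403070603, 'cx': 321.0127319541396, 'cy': 245.59592383095813, 'rvec': array([ 2.184183  , -2.19548327,  0.06623463]), 'tvec': array([  43.80502855,  505.7576363 , 1682.44213614])}
0.1 [ 232.04100255 -579.870672    230.52327149] [[-6.41258496e-04  9.28373836e-01  3.71647158e-01]
 [ 1.43947078e-03  3.71647706e-01 -9.28372722e-01]
 [-9.99998758e-01 -6.03516712e-05 -1.57468926e-03]] 85.25385916801581
```

View pics/scene0.png

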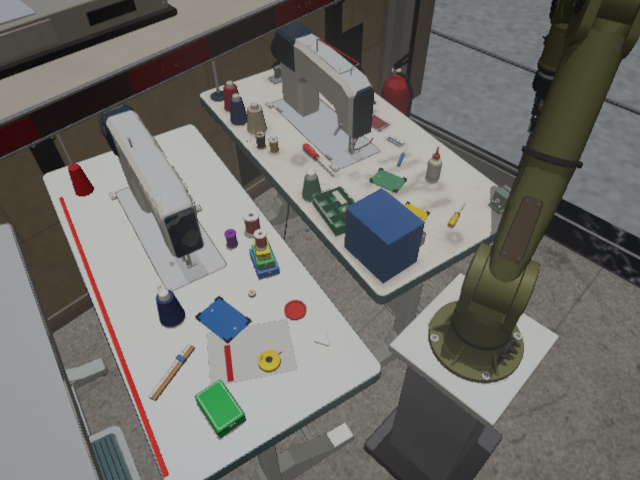

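View pics/top0.png

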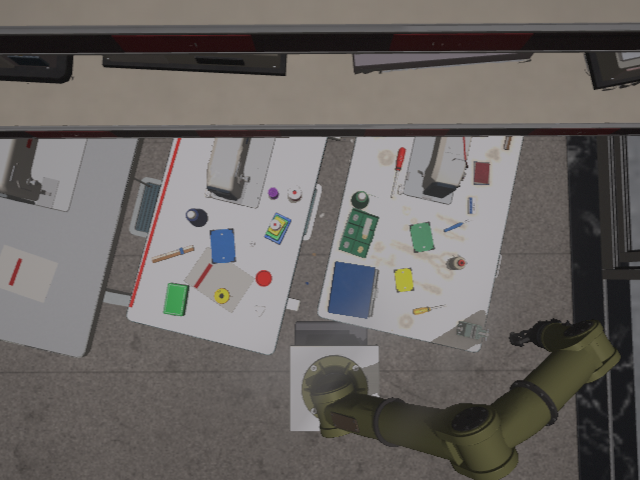

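The scene view shows the stack at about (262,255) on the left table. The red dish is at (295,310) and the blue holder at (223,318). The green holder (388,180) and yellow holder (415,212) are on the right table, behind a tall blue box. I'll zoom in next.

```bash
cat > h.py <<'E'
import numpy as np, cv2
from plant import bot, open_jaws, close, imaging, monitor
C={}
for n in("scene","top"):
    c=imaging.get_calibration(n)
    C[n]=(np.array([[c["fx"],0,c["cx"]],[0,c["fy"],c["cy"]],[0,0,1]]),cv2.Rodrigues(c["rvec"])[0],np.array(c["tvec"]),c["rvec"])
def proj(n,P):
    K,R,t,rv=C[n]; return cv2.projectPoints(np.float64(P).reshape(-1,1,3),rv,t,K,None)[0].reshape(-1,2)
def back(n,uv,z):
    K,R,t,_=C[n]; uv=np.atleast_2d(np.float64(uv)); d=np.c_[uv,np.ones(len(uv))]@np.linalg.inv(K).T@R; o=-R.T@t
    return o+d*((z-o[2])/d[:,2:])
def crop(img,x0,y0,x1,y1,s,name):
    cv2.imwrite("pics/"+name,cv2.resize(img[y0:y1,x0:x1],None,fx=s,fy=s,interpolation=cv2.INTER_CUBIC))
E
python3 - <<'E'
from h import *
s=cv2.imread("pics/scene0.png");t=cv2.imread("pics/top0.png")
crop(t,140,170,300,290,5,"t_left.png"); crop(t,330,180,490,300,5,"t_right.png")
crop(s,190,200,330,350,4,"s_left.png"); crop(s,340,140,480,280,4,"s_right.png")
E
```

```text
(no output)
```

View pics/t_left.png

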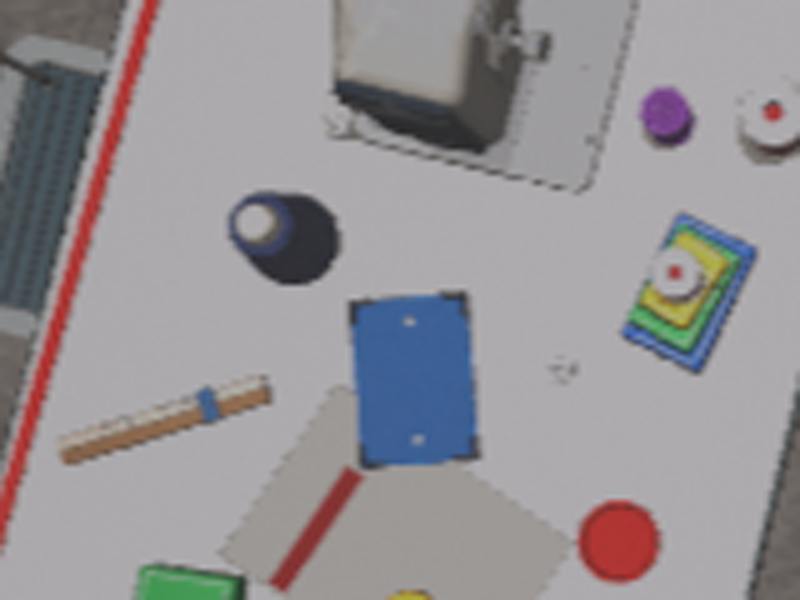

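View pics/t_right.png

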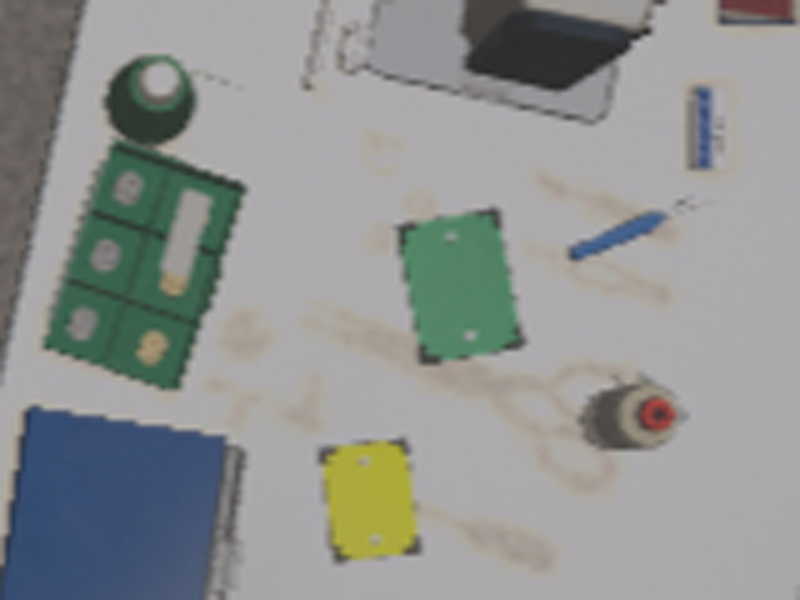

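View pics/s_left.png

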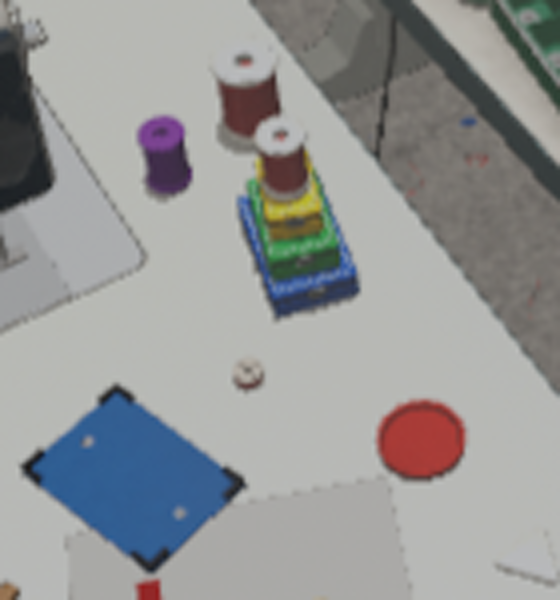

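View pics/s_right.png

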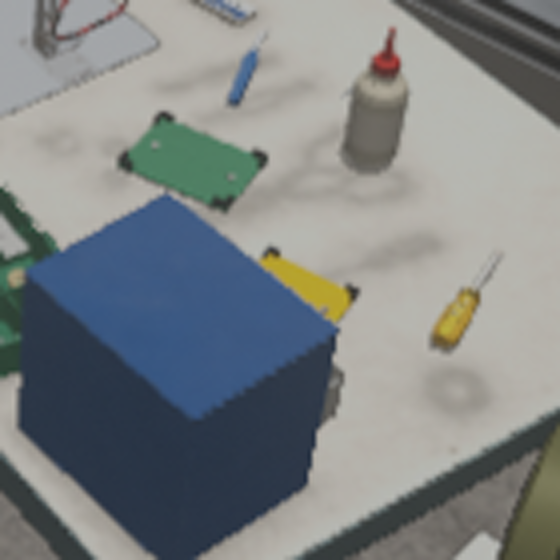

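```bash
cat > m.py <<'E'
from h import *
def T(px,x0,y0,s): return (np.array(px,float)+.5)/s-.5+[x0,y0]
def rect(w):
    w=w[:,:2]; c=w.mean(0); d=[w[(i+1)%4]-w[i] for i in range(4)]; L=[round(float(np.hypot(*x)),1) for x in d]
    i=int(np.argmax(L[:2])); v=d[i]-d[i+2]; return c.round(1),L,round(float(np.degrees(np.arctan2(v[1],v[0]))),1)
for n,px,o,z in[("hblue",[(350,300),(467,291),(480,459),(362,468)],(140,170,5),10),
 ("hgreen",[(398,226),(498,209),(525,345),(421,362)],(330,180,5),10),
 ("hyel",[(319,450),(407,440),(420,551),(336,562)],(330,180,5),10),
 ("blue",[(682,213),(757,249),(697,372),(622,333)],(140,170,5),26)]:
    print(n,rect(back("top",T(px,*o),z)))
print("blueS",rect(back("scene",T([(25,465),(116,387),(243,484),(150,570)],190,200,4),10)))
print("greenS",rect(back("scene",T([(120,160),(163,114),(267,157),(222,210)],340,140,4),8)))
print("dish",back("top",T([(619,541)],140,170,5),10),back("scene",T([(421,437)],190,200,4),10))
print("spool",back("top",T([(674,272)],140,170,5),127),back("scene",T([(281,134)],190,200,4),127))
print("bottle",back("top",T([(657,413)],330,180,5),125),"cone",back("top",T([(258,222)],140,170,5),112))
print("bigspool",back("top",T([(772,116)],140,170,5),60),"purple",back("top",T([(667,113)],140,170,5),40))
print("bluebox top", back("top",T([(30,407),(226,437),(208,600)],330,180,5),150), back("scene",T([(168,195),(335,330),(195,418),(25,272)],340,140,4),150))
E
python3 m.py
```

```text
hblue (array([508.6, 395.2]), [84.5, 121.5, 84.8, 121.4], -175.3)
hgreen (array([ 536.6, -321.2]), [73.3, 99.8, 75.8, 99.3], -170.6)
hyel (array([ 382.4, -254. ]), [63.5, 79.7, 60.6, 80.7], -173.2)
blue (array([569.3, 196.1]), [59.7, 97.7, 60.4, 95.9], 153.8)
blueS (array([505.5, 404. ]), [80.1, 120.2, 81.9, 120.0], -176.4)
greenS (array([ 534.4, -312.4]), [70.0, 98.2, 76.7, 98.9], -172.2)
dish [[391.88546236 248.03490641  10.        ]] [[390.83646268 254.76525155  10.        ]]
spool [[572.57174212 197.20952707 127.        ]] [[571.92462255 201.63832796 127.        ]]
bottle [[ 441.21193146 -426.57819949  125.        ]] cone [[609.76402532 481.10188738 112.        ]]
bigspool [[689.55337824 135.1022378   60.        ]] purple [[695.58820663 210.92918732  40.        ]]
bluebox top [[ 446.66800321   -6.65709179  150.        ]
 [ 426.27212445 -135.43851464  150.        ]
 [ 319.66291636 -122.36036512  150.        ]] [[ 432.33153174 -137.72334084  150.        ]
 [ 267.91434389 -111.29212626  150.        ]
 [ 286.62153975   13.41640719  150.        ]
 [ 454.26455007  -10.63330188  150.        ]]
```

```bash
cat >> m.py <<'E'
print('---')
for n,a,b in[("hb",T([(350,300),(467,291),(480,459),(362,468)],140,170,5).mean(0),T([(25,465),(116,387),(243,484),(150,570)],190,200,4).mean(0)),
("hg",T([(398,226),(498,209),(525,345),(421,362)],330,180,5).mean(0),T([(120,160),(163,114),(267,157),(222,210)],340,140,4).mean(0)),
("dish",T([(619,541)],140,170,5)[0],T([(421,437)],190,200,4)[0]),("spool",T([(674,272)],140,170,5)[0],T([(281,134)],190,200,4)[0])]:
    for z in (-20,-10,0,10,117,127): print(n,z,(back("scene",b,z)-back("top",a,z))[0,:2].round(1),end=' ')
    print()
for n in C: print(n,(-C[n][1].T@C[n][2]).round())
print(proj("top",[[232,-580,231]]),proj("scene",[[232,-580,231]]))
E
python3 m.py|sed -n '/---/,$p'
```

```text
---
hb -20 [12.4 -6.2] hb -10 [ 6.8 -1.1] hb 0 [1.3 4.1] hb 10 [-4.3  9.3] hb 117 [-63.6  64.9] hb 127 [-69.1  70.1] 
hg -20 [ 12.8 -10.8] hg -10 [ 7.2 -3.5] hg 0 [1.6 3.7] hg 10 [-4.1 11. ] hg 117 [-64.3  88.8] hg 127 [-69.9  96.1] 
dish -20 [ 14.6 -10.2] dish -10 [ 9.4 -4.6] dish 0 [4.2 1.1] dish 10 [-1.   6.7] dish 117 [-57.   67.1] dish 127 [-62.2  72.8] 
spool -20 [ 94.4 -90.3] spool -10 [ 87.9 -83.9] spool 0 [ 81.4 -77.4] spool 10 [ 75. -71.] spool 117 [ 5.8 -2. ] spool 127 [-0.6  4.4] 
scene [-196.  757. 1146.]
top [ 402.   40. 1710.]
[[522.26176528 328.70931142]] [[531.95379983 125.5320915 ]]
```

```bash
cat >> h.py <<'E'
def ori(deg):
    a=np.radians(deg); x=np.array([0,0,-1.]); z=np.array([np.cos(a),np.sin(a),0]); return np.c_[x,np.cross(z,x),z]
def best(pos,deg):
    "pick jaw direction (deg or deg+180) with the smaller joint motion; joints or None"
    q0=np.array(monitor.current_joint_positions()); r=[]
    for d in(deg,deg+180):
        q=bot.inverse_kinematics(list(pos),ori(d))
        if q is not None: r.append((np.abs(np.array(q)-q0).max(),d,np.round(q,1)))
    r.sort(key=lambda t:t[0]); return r
def st(): print("t",round(monitor.current_time(),2),"tcp",np.round(monitor.current_tcp_pos(),1),"w",round(monitor.current_grip_width(),1),"F",np.round(monitor.current_wrist_force(),1))
E
python3 - <<'E'
from h import *
for n,p,d in[("stack",(572,199,300),63.8),("dish",(391,251,200),63.8),("hy",(382,-252,200),96.8),("hg",(536,-318,200),99.4),("hb",(508,399,200),94.7)]:
    for r in best(p,d): print(n,r)
R=np.array(monitor.current_tool_rot()); print(np.degrees(np.arctan2(R[1,2],R[0,2])))
E
```

```text
stack (np.float64(63.67656933661981), 63.8, array([ 17.2,  40.5, -77.3,  81.8,  39.3,  88.1,   6. ]))
stack (np.float64(147.1789908090182), 243.8, array([   4. ,   28.6,  -43. ,   82. ,   19.6,   77. , -156. ]))
dish (np.float64(61.964983387248), 63.8, array([ 12.3,  30.4, -72.6, 111.5,  32.9,  62.9, -10.4]))
dish (np.float64(133.52722425322025), 243.8, array([ -59.3,   19. ,   31.8,  112.2,  -12.5,   52.1, -137.3]))
hy (np.float64(51.15805848603608), 276.8, array([ 43.6,  16.5, -17.3, 112.7,   6.2,  51.6, -60. ]))
hy (np.float64(107.37218975671856), 96.8, array([ 72.5,  23.9, -59.3, 112.4,  24.5,  57.3,  98.5]))
hg (np.float64(50.38701268484572), 279.4, array([ 36.7,  30.3, -13.4,  88.9,   7.7,  61.6, -59.3]))
hg (np.float64(106.15537627085122), 99.4, array([ 59.7,  38.8, -56.4,  88.6,  33.5,  70.8,  97.3]))
hb (np.float64(79.58604668453121), 94.7, array([ -5.4,  47.2, -71.7,  84.8,  45. ,  80.3,  15.8]))
hb (np.float64(147.46501083617966), 274.7, array([ -10. ,   41.2,  -57.3,   84.9,   35.3,   73.3, -156.3]))
-68.18273387505435
```

```bash
python3 - <<'E'
from h import *
print(back("top",[[423,193],[470,180],[207,195],[240,199]],200).round())
p=monitor.current_tcp_pos(); bot.movel([p[0],p[1],350],velocity=250)
q=list(monitor.current_joint_positions()); q[0]-=87; bot.goto_joints(q); st()
for r in best((572,199,180),63.8): print(r)
print(np.round(monitor.current_joint_positions(),1))
E
```

```text
[[ 662. -288.  200.]
 [ 704. -440.  200.]
 [ 660.  407.  200.]
 [ 646.  301.  200.]]
t 3.74 tcp [591.4 200.2 349.8] w 85.7 F [-1.3 -0.5 -0.7]
(np.float64(37.34993731695117), 63.8, array([ -7.5,  30.7, -22.5,  93.2,  13.2,  58.7,  29.8]))
(np.float64(120.57597604488124), 243.8, array([ -32. ,   30.5,   16.8,   93.6,  -10. ,   57.4, -128.1]))
[-12.9  25.6 -13.9  73.3   6.   81.8  -7.5]
```

```bash
python3 - <<'E'
from h import *
bot.move_to([572,199,180],ori(63.8)); st()
for n in C: cv2.imwrite(f"pics/{n}1.png",imaging.grab_frame(n))
s=cv2.imread("pics/scene1.png");t=cv2.imread("pics/top1.png")
for n,i in(("scene",s),("top",t)):
    uv=proj(n,[[572,199,180],[572,199,127],[572,199,78]]); print(n,uv.round(1))
a=cv2.resize(s[170:300,190:330],None,fx=4,fy=4,interpolation=2); b=cv2.resize(t[190:260,230:310],None,fx=4,fy=4,interpolation=2)
o=np.zeros((520,560+320,3),np.uint8);o[:520,:560]=a;o[:280,560:]=b
cv2.imwrite("pics/c1.png",cv2.resize(o,(800,473)))
E
```

```text
t 4.46 tcp [573.1 198.8 181. ] w 85.7 F [-0.2  0.6  0.2]
scene [[258.7 218.8]
 [260.6 232.6]
 [262.3 244.6]]
top [[272.2 222.4]
 [273.9 224.2]
 [275.3 225.7]]
```

View pics/c1.png

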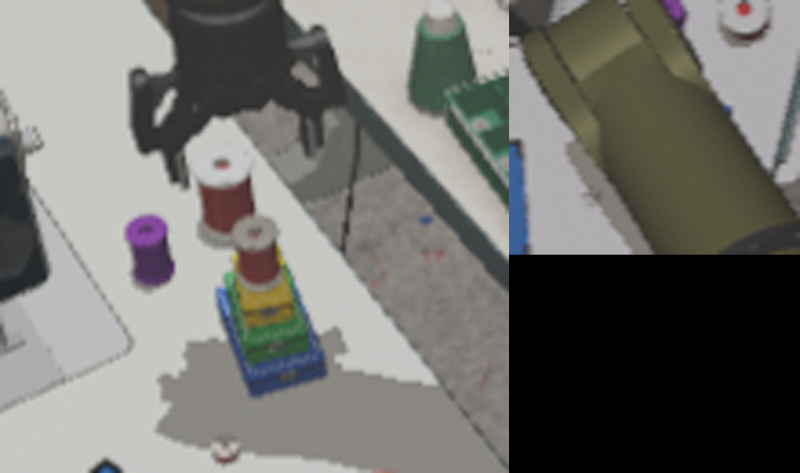

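```bash
python3 - <<'E'
from h import *
bot.movel([572,199,88],velocity=150); st(); close(25); st()
bot.movel([572,199,230],velocity=150); st()
for n in C: cv2.imwrite(f"pics/{n}2.png",imaging.grab_frame(n))
s=cv2.imread("pics/scene2.png");t=cv2.imread("pics/top2.png")
crop(s,190,140,330,290,4,"c2.png"); crop(t,230,190,310,260,8,"d2.png")
E
```

```text
t 5.33 tcp [572.6 199.4  89. ] w 85.5 F [-0.7 -0.   0.5]
t 5.84 tcp [572.3 199.1  88.6] w 34.2 F [-0.7 -0.9  5.2]
t 6.94 tcp [571.5 198.7 228.9] w 34.0 F [-0.7  0.3 -0.8]
```

View pics/c2.png

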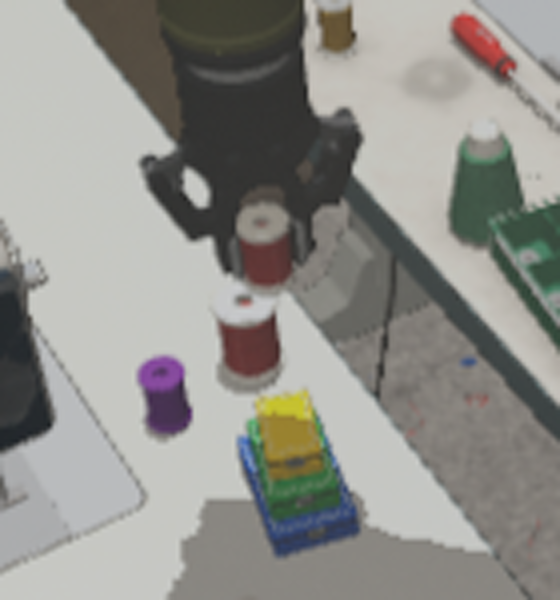

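```bash
python3 - <<'E'
from h import *
print(proj("scene",[[571.5,198.7,267.3]]), back("scene",[[255.1,195.1]],267.3))
K,R,t,_=C["scene"]
E
```

```text
[[255.50802369 194.36592065]] [[570.24463638 201.14672015 267.3       ]]
```

View pics/d2.png

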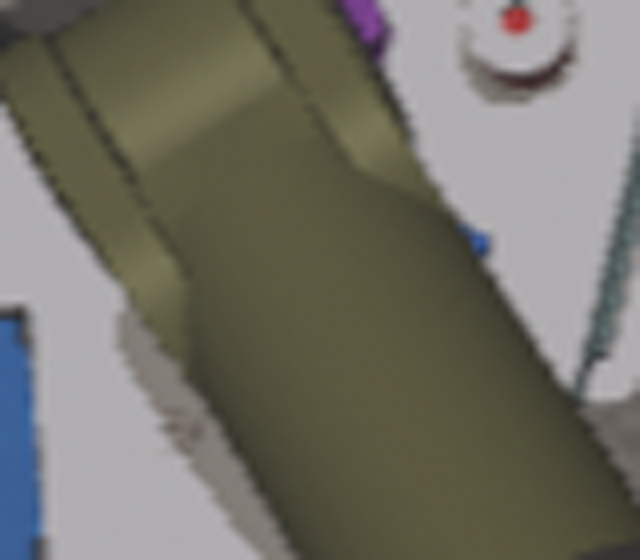

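```bash
python3 - <<'E'
from h import *
bot.move_to([392,251,110],ori(63.8)); st()
bot.movel([392,251,25],velocity=120); st()
z=25
while z>12:
    z-=2 if z>17 else 1
    bot.movel([392,251,z],velocity=40); f=monitor.current_wrist_force(); p=monitor.current_tcp_pos(); print(z,p.round(1) if hasattr(p,'round') else p,np.round(f,1))
    if f[2]>3 or p[2]<14.8: break
open_jaws(); st()
p=monitor.current_tcp_pos(); bot.movel([392,251,150],velocity=200); st()
E
```

```text
t 7.93 tcp [393.6 251.4 110.5] w 34.3 F [-0.2 -0.2  0.1]
t 8.79 tcp [392.6 251.2  25.4] w 34.0 F [ 0.6  0.7 -0.3]
23 [392.3 251.1  23.4] [-0.7 -0.1 -0.1]
21 [392.  250.9  21. ] [-0.5  0.5 -0.5]
19 [391.9 251.   18.9] [0.  0.1 0.2]
17 [392.  251.   16.9] [-0.2 -0.3  0.1]
16 [392. 251.  16.] [-0.6  0.3  0.4]
15 [391.9 251.   14.9] [-0.3  0.1 -1.2]
14 [392.1 251.   14.5] [-1.  -1.   8.7]
t 11.1 tcp [392.  251.   13.9] w 85.3 F [-0.1 -0.3  0.1]
t 11.93 tcp [391.6 250.5 149.2] w 85.3 F [0.2 0.6 0.4]
```

```bash
python3 - <<'E'
from h import *
bot.movel([392,251,300],velocity=300)
q=list(monitor.current_joint_positions()); print(np.round(q,1)); q[0]+=50; bot.goto_joints(q); st()
for n in C: cv2.imwrite(f"pics/{n}3.png",imaging.grab_frame(n))
s=cv2.imread("pics/scene3.png");t=cv2.imread("pics/top3.png")
crop(t,200,205,300,285,8,"d3.png"); crop(s,190,220,320,340,5,"c3.png")
E
```

```text
[-14.   12.5 -27.2 101.8   6.1  67.3  20.8]
t 14.04 tcp [ 444.1 -137.6  298.8] w 85.5 F [0.1 0.6 0.8]
```

View pics/d3.png

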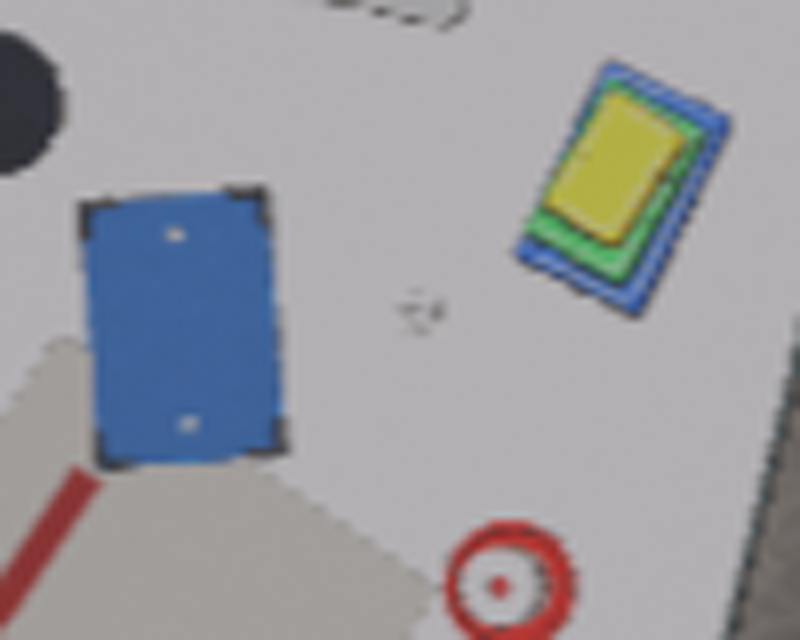

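View pics/c3.png

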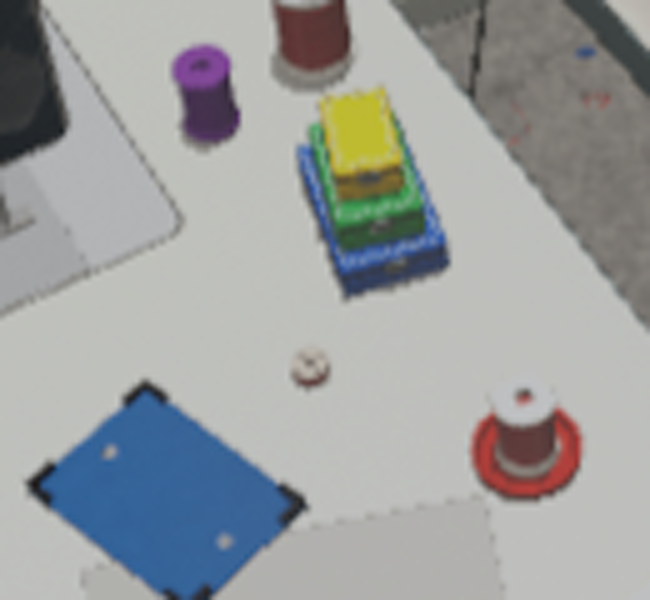

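```bash
cat > m2.py <<'E'
from h import *
def T(px,x0,y0,s): return (np.array(px,float)+.5)/s-.5+[x0,y0]
def rect(w):
    w=w[:,:2]; c=w.mean(0); d=[w[(i+1)%4]-w[i] for i in range(4)]; L=[round(float(np.hypot(*x)),1) for x in d]
    i=int(np.argmax(L[:2])); v=d[i]-d[i+2]; return c.round(1),L,round(float(np.degrees(np.arctan2(v[1],v[0]))),1)
t=lambda p:T(p,200,205,8); s=lambda p:T(p,190,220,5)
print("spool",back("top",t([(499,587)]),53),back("scene",s([(523,400)]),53))
print("dish",back("top",t([(511,585)]),10),back("scene",s([(527,450)]),10))
print("Y top",rect(back("top",t([(613,90),(688,138),(618,246),(547,205)]),78)),rect(back("scene",s([(320,98),(388,88),(402,165),(333,178)]),78)))
print("G top",rect(back("top",t([(605,78),(707,132),(627,284),(526,230)]),52)))
print("B top",rect(back("top",t([(608,60),(731,122),(640,318),(514,253)]),26)))
print("B scene front-bottom etc",back("scene",s([(301,150),(447,262),(345,275)]),26))
print("hb",rect(back("top",t([(79,203),(267,187),(289,452),(97,470)]),10)),rect(back("scene",s([(28,485),(145,382),(306,502),(190,608)]),10)))
E
python3 m2.py
```

```text
spool [[391.68580472 247.87625163  53.        ]] [[390.25326915 255.07650186  53.        ]]
dish [[392.28660895 247.9015776   10.        ]] [[388.96722551 256.1302833   10.        ]]
Y top (array([571.6, 194.4]), [38.7, 55.7, 35.6, 57.4], 148.7) (array([569.4, 203.2]), [38.0, 57.4, 37.8, 59.2], 145.5)
G top (array([569.4, 196.9]), [50.9, 75.5, 50.4, 75.4], 152.5)
B top (array([568.8, 196.3]), [61.7, 96.5, 63.4, 95.9], 154.6)
B scene front-bottom etc [[621.22454737 209.00331449  26.        ]
 [501.1583875  207.15161422  26.        ]
 [535.18620358 251.8213223   26.        ]]
hb (array([508.4, 395.6]), [84.9, 119.9, 86.4, 120.6], -175.3) (array([506. , 403.3]), [83.5, 120.7, 81.4, 118.7], -174.9)
```

```bash
python3 - <<'E'
from h import *
q=list(monitor.current_joint_positions()); q[0]-=45; bot.goto_joints(q)
bot.move_to([571.6,198.2,150],ori(57.5)); st()
bot.movel([571.6,198.2,70],velocity=150); st()
for z in (62,57,55,54):
    bot.movel([571.6,198.2,z],velocity=40); st()
    if monitor.current_wrist_force()[2]>4 or monitor.current_tcp_pos()[2]<54.2: break
close(40); bot.pause(.2); st()
E
```

```text
t 16.37 tcp [571.3 198.6 150.9] w 85.7 F [-0.5 -0.1  0.5]
t 17.05 tcp [572.  198.8  71.3] w 85.3 F [0.3 0.8 0.3]
t 17.4 tcp [571.6 198.2  62.1] w 85.8 F [ 0.6 -0.4  0.3]
t 17.68 tcp [571.4 198.1  56.7] w 85.1 F [-0.3 -0.4  0.1]
t 17.93 tcp [571.5 198.2  54.9] w 85.4 F [ 1.4  0.7 -0.2]
t 18.18 tcp [571.6 198.2  54. ] w 86.1 F [-0.2  0.1 -0.1]
t 18.88 tcp [571.8 198.4  54.2] w 37.4 F [ 0.2 -0.1  4. ]
```

```bash
python3 - <<'E'
from h import *
bot.movel([571.6,198.2,75],velocity=60); bot.movel([571.6,198.2,300],velocity=200); st()
s=imaging.grab_frame("scene"); crop(s,170,120,330,290,4,"c4.png")
for r in best((382.7,-251,250),96.8): print(r)
print(np.round(monitor.current_joint_positions(),1))
E
```

```text
t 20.65 tcp [571.1 197.9 298.8] w 37.1 F [ 0.7  0.  -0.2]
(np.float64(75.12432749131978), 276.8, array([ 20.7,  13.3,  12. , 108.3,  -3.2,  58.8, -49.1]))
(np.float64(94.08034849777997), 96.8, array([ 47.2,  13.7, -21.6, 108. ,   5.8,  59.4, 120.1]))
[ -6.3  25.7 -24.4  82.3  10.7  74.4  26. ]
```

View pics/c4.png

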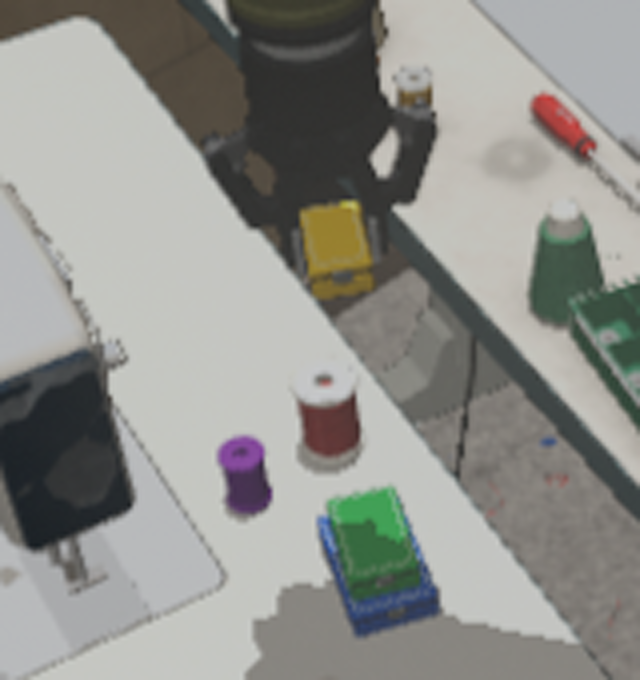

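```bash
python3 - <<'E'
from h import *
uv=np.array([(302,212),(355,203),(374,263),(312,274)])/4.+[170,120]
w=back("scene",uv,322.6)[:,:2]; print(w.mean(0),np.hypot(*(np.roll(w,-1,0)-w).T))
q=list(monitor.current_joint_positions()); q[0]+=50; bot.goto_joints(q); st()
for r in best((382.7,-251,200),96.8): print(r)
E
```

```text
[565.15101827 201.88392949] [32.44679965 56.22318464 36.90680229 56.4006225 ]
t 22.56 tcp [ 519.6 -308.7  298.8] w 37.1 F [ 0.5 -0.8 -0.5]
(np.float64(80.05497879743363), 96.8, array([ 64.4,  20.4, -46.4, 112.5,  18. ,  54.5, 106. ]))
(np.float64(80.88187162832367), 276.8, array([ 33.7,  16.1,  -4.6, 112.8,   1.6,  51.1, -54.9]))
```

```bash
python3 - <<'E'
from h import *
bot.move_to([382.7,-251,150],ori(276.8)); st()
for n in C: cv2.imwrite(f"pics/{n}5.png",imaging.grab_frame(n))
s=cv2.imread("pics/scene5.png");t=cv2.imread("pics/top5.png")
crop(s,350,110,480,240,5,"c5.png"); crop(t,370,230,450,300,8,"d5.png")
print(proj("scene",[[382.7,-251,150],[382.7,-251,10]]),proj("top",[[382.7,-251,10]]))
E
```

```text
t 23.83 tcp [ 383.8 -250.9  150.4] w 37.3 F [-0.4 -0.6 -1.7]
[[419.81831708 177.0085642 ]
 [413.72670185 211.17758579]] [[402.85533955 279.65701765]]
```

View pics/c5.png

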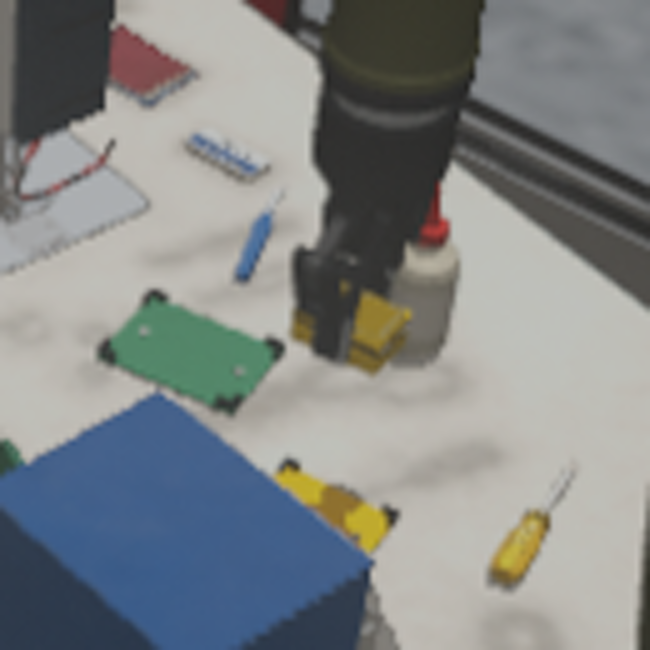

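View pics/d5.png

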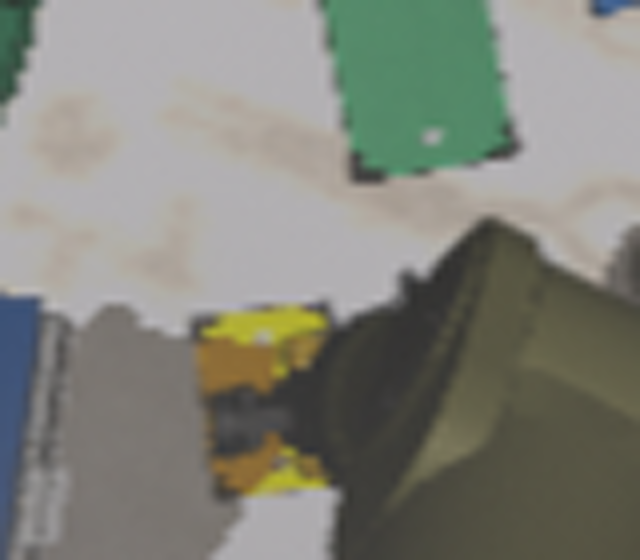

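```bash
cat >> h.py <<'E'
def lower(x,y,z0,zstop,fmax=4):
    bot.movel([x,y,z0],velocity=120); z=z0
    while z>zstop-3:
        z-=2 if z>zstop+3 else 1
        bot.movel([x,y,z],velocity=40); f=monitor.current_wrist_force(); p=monitor.current_tcp_pos()
        print(z,np.round(p,1),np.round(f,1))
        if f[2]>fmax or p[2]<zstop+.2: break
E
python3 - <<'E'
from h import *
lower(382,-251,18,6.2)
open_jaws(); st()
bot.movel([382,-251,60],velocity=150);bot.movel([382,-251,300],velocity=300); st()
q=list(monitor.current_joint_positions()); q[0]-=45; bot.goto_joints(q); st()
for n in C: cv2.imwrite(f"pics/{n}6.png",imaging.grab_frame(n))
s=cv2.imread("pics/scene6.png");t=cv2.imread("pics/top6.png")
crop(s,350,140,480,240,5,"c6.png"); crop(t,370,210,450,300,7,"d6.png")
E
```

```text
16 [ 382.1 -251.1   16.3] [-0.5 -0.1 -0.6]
14 [ 381.9 -251.    13.9] [ 0.4 -0.7 -0.9]
12 [ 381.9 -250.9   11.9] [-0.2 -0.  -0.2]
10 [ 381.9 -250.9    9.9] [ 0.2  0.4 -1. ]
8 [ 381.9 -250.9    7.9] [-0.2  1.  -1. ]
7 [ 382. -251.    7.] [-0.1  0.6 -1.6]
6 [ 382.1 -251.     6.2] [-0.1  0.6  4.2]
t 27.47 tcp [ 382. -251.    6.] w 85.4 F [ 0.4 -0.4  0.6]
t 28.93 tcp [ 381.3 -250.6  298.2] w 85.1 F [ 0.1  0.4 -0.7]
t 30.24 tcp [447.   91.  297.9] w 85.2 F [0.5 0.3 0.2]
```

View pics/d6.png

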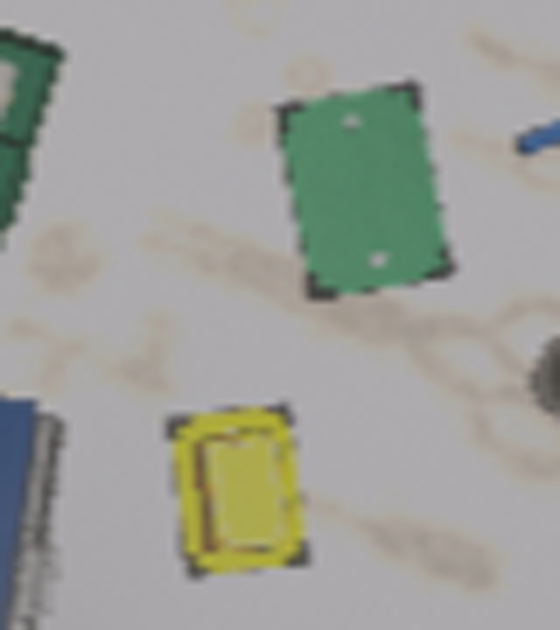

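View pics/c6.png

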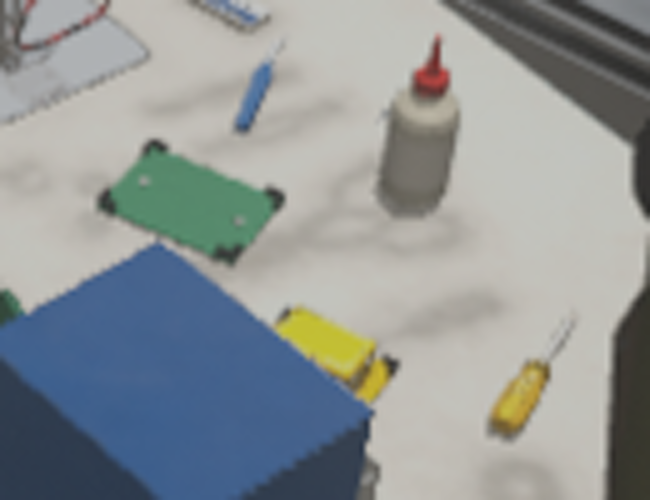

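```bash
python3 - <<'E'
from m2 import T,rect
from h import *
t=lambda p:T(p,370,210,7)
print("case",rect(back("top",t([(206,438),(279,430),(288,546),(215,553)]),30)))
print("hy",rect(back("top",t([(167,420),(290,405),(310,560),(190,577)]),8)))
print("hg",rect(back("top",t([(275,108),(416,84),(455,273),(309,297)]),8)))
E
```

```text
spool [[391.68580472 247.87625163  53.        ]] [[390.25326915 255.07650186  53.        ]]
dish [[392.28660895 247.9015776   10.        ]] [[388.96722551 256.1302833   10.        ]]
Y top (array([571.6, 194.4]), [38.7, 55.7, 35.6, 57.4], 148.7) (array([569.4, 203.2]), [38.0, 57.4, 37.8, 59.2], 145.5)
G top (array([569.4, 196.9]), [50.9, 75.5, 50.4, 75.4], 152.5)
B top (array([568.8, 196.3]), [61.7, 96.5, 63.4, 95.9], 154.6)
B scene front-bottom etc [[621.22454737 209.00331449  26.        ]
 [501.1583875  207.15161422  26.        ]
 [535.18620358 251.8213223   26.        ]]
hb (array([508.4, 395.6]), [84.9, 119.9, 86.4, 120.6], -175.3) (array([506. , 403.3]), [83.5, 120.7, 81.4, 118.7], -174.9)
case (array([ 382.3, -254.6]), [37.2, 58.6, 37.0, 58.1], -176.4)
hy (array([ 382.8, -254.5]), [63.6, 79.7, 62.0, 80.9], -173.0)
hg (array([ 536.4, -321. ]), [73.9, 99.4, 76.1, 98.9], -170.1)
```

```bash
python3 - <<'E'
from h import *
bot.move_to([569.7,200,150],ori(62.5)); st()
for z,v in((50,150),(35,60),(29,40),(27,40)):
    bot.movel([569.7,200,z],velocity=v); st()
    if monitor.current_wrist_force()[2]>4: break
close(40); bot.pause(.2); st()
bot.movel([569.7,200,45],velocity=60); bot.movel([569.7,200,300],velocity=200); st()
s=imaging.grab_frame("scene"); crop(s,170,120,330,290,4,"c7.png")
q=list(monitor.current_joint_positions()); q[0]+=50; bot.goto_joints(q); st()
for r in best((536.5,-317.5,150),279.7): print(r)
print(np.round(monitor.current_joint_positions(),1))
E
```

```text
t 31.62 tcp [569.9 199.3 150.3] w 85.1 F [0.1 0.6 0.4]
t 32.43 tcp [570.2 200.3  50.9] w 85.4 F [0.1 0.4 0.2]
t 32.83 tcp [569.4 199.9  34.7] w 85.5 F [-0.8 -0.1 -0.4]
t 33.13 tcp [569.5 199.9  28.7] w 85.4 F [0.4 0.8 0.1]
t 33.38 tcp [569.6 200.   26.9] w 85.6 F [-0.2  0.1 -0.7]
t 34.01 tcp [570.  200.2  27.4] w 48.9 F [-0.7  0.1  5.1]
t 35.88 tcp [569.3 199.7 298.9] w 49.6 F [ 0.1 -0.  -0.4]
t 37.78 tcp [ 519.8 -306.1  299. ] w 49.1 F [-1.1 -0.3 -1.2]
(np.float64(71.57647963985647), 459.7, array([ 53.1,  37.7, -42.5,  92.4,  28.2,  61.1, 102.3]))
(np.float64(83.57600557516375), 279.7, array([ 29.3,  32.6,  -1.5,  92.8,   1. ,  54.6, -52.8]))
[ 43.4  25.6 -24.5  82.5  10.7  74.3  30.7]
```

View pics/c7.png

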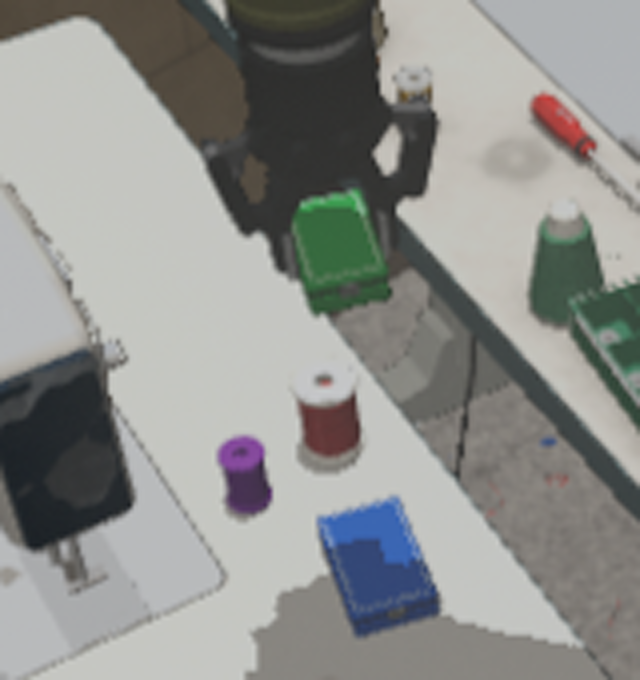

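```bash
python3 - <<'E'
from h import *
bot.move_to([536.5,-317.5,150],ori(279.7)); st()
cv2.imwrite("pics/scene8.png",imaging.grab_frame("scene"))
s=cv2.imread("pics/scene8.png"); crop(s,340,90,470,220,5,"c8.png")
E
```

```text
t 39.09 tcp [ 537.  -317.1  150.4] w 49.6 F [-0.3 -0.7 -1.4]
```

View pics/c8.png

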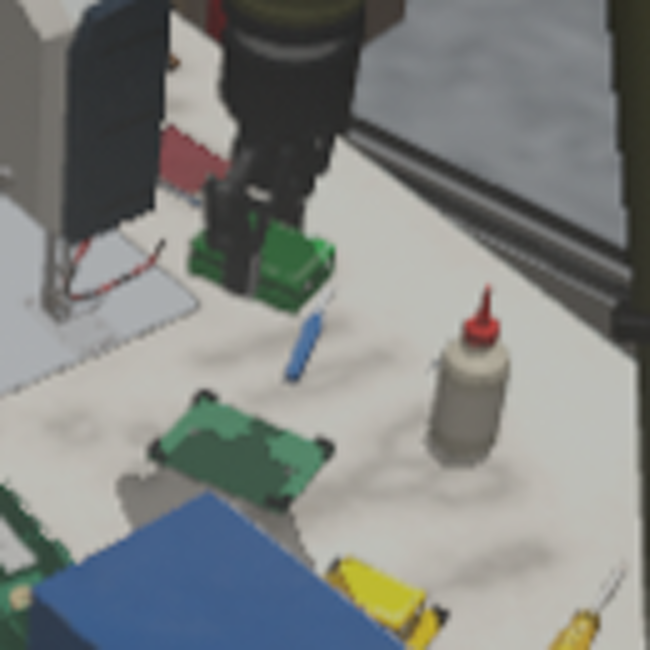

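```bash
python3 - <<'E'
from h import *
x,y=536.5,-317.5
lower(x,y,18,5.4)
open_jaws(); st()
bot.movel([x,y,60],velocity=150);bot.movel([x,y,300],velocity=300); st()
q=list(monitor.current_joint_positions()); q[0]-=45; bot.goto_joints(q); st()
t=imaging.grab_frame("top"); crop(t,370,210,450,300,7,"d9.png")
cv2.imwrite("pics/top9.png",t)
E
```

```text
16 [ 536.6 -317.6   16.3] [-1.2 -0.6 -1.2]
14 [ 536.5 -317.4   13.9] [-0.2  0.7 -1. ]
12 [ 536.4 -317.5   11.8] [-0.2 -1.2 -1.3]
10 [ 536.4 -317.4    9.8] [-0.3 -0.  -1.6]
8 [ 536.4 -317.4    7.8] [ 0.5 -0.1 -1.6]
7 [ 536.5 -317.5    7. ] [ 0.6  0.4 -1.2]
6 [ 536.5 -317.4    5.9] [ 0.2  0.8 -0.7]
5 [ 536.6 -317.6    5.4] [-1.9  1.   4. ]
t 42.84 tcp [ 536.5 -317.5    4.9] w 85.6 F [-0.9 -0.5  0.3]
t 44.31 tcp [ 535.8 -317.1  297.8] w 85.5 F [-0.9 -0.3 -0.4]
t 46.05 tcp [603.5 152.7 297.8] w 85.5 F [-0.6  0.2  0.4]
```

View pics/d9.png

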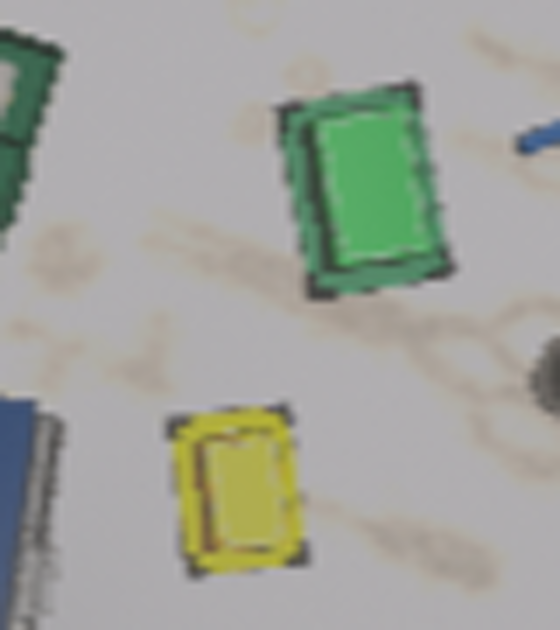

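View pics/top9.png

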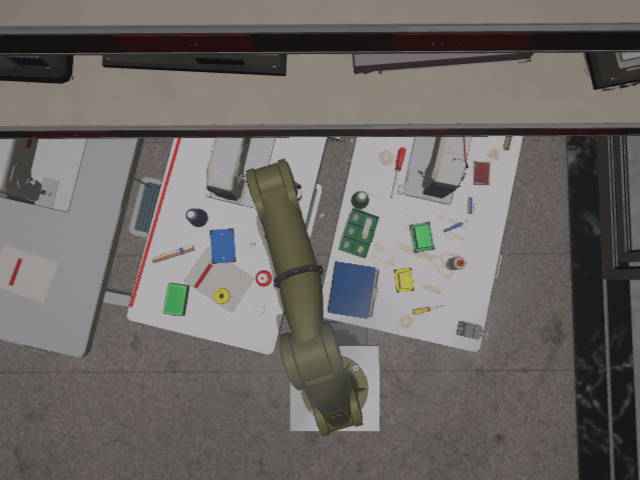

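```bash
python3 - <<'E'
from h import *
bot.move_to([569.1,199.4,150],ori(64.6)); st()
for z,v in((30,150),(10,60),(3,40),(1,40)):
    bot.movel([569.1,199.4,z],velocity=v); st()
    if monitor.current_wrist_force()[2]>4: break
close(50); bot.pause(.2); st()
bot.movel([569.1,199.4,20],velocity=60); bot.movel([569.1,199.4,150],velocity=200); st()
bot.movel([500,260,150],velocity=200); 
bot.movel([508.2,399,120],velocity=200,ori=ori(94.7)); st()
s=imaging.grab_frame("scene"); crop(s,160,190,310,340,4,"c10.png")
E
```

```text
t 47.37 tcp [569.7 198.9 150.4] w 85.2 F [ 0.4 -0.1  0.7]
t 48.32 tcp [569.7 199.7  30.8] w 85.4 F [ 0.  -0.   0.4]
t 48.8 tcp [568.8 199.3   9.6] w 85.6 F [-0.2  0.4  0.3]
t 49.12 tcp [568.9 199.3   2.7] w 85.5 F [-0.   0.7  0.6]
t 49.38 tcp [569.1 199.4   1. ] w 85.3 F [-0.6 -0.8 -0.2]
t 49.92 tcp [569.3 199.6   1.4] w 61.3 F [-1.  -0.4  5.3]
t 51.19 tcp [568.4 198.9 148.8] w 61.2 F [-0.8  0.3 -1.5]
t 52.66 tcp [508.8 397.5 119.7] w 60.8 F [-0.   0.  -0.8]
```

View pics/c10.png

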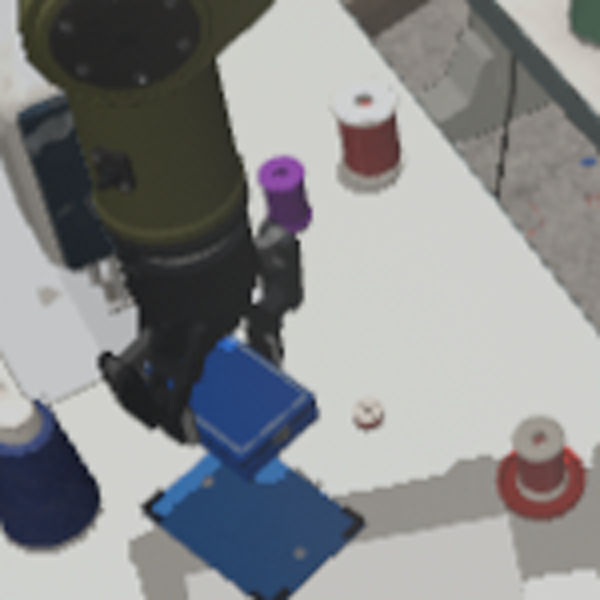

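Blue is held level above its holder, with the bottle and cone clear. I'm lowering it now.

```bash
python3 - <<'E'
from h import *
x,y=508.2,399
lower(x,y,16,5.0)
open_jaws(); st()
bot.movel([x,y,60],velocity=150);bot.movel([x,y,250],velocity=300); st()
q=list(monitor.current_joint_positions()); q[0]+=50; bot.goto_joints(q); st()
for n in C: cv2.imwrite(f"pics/{n}11.png",imaging.grab_frame(n))
s=cv2.imread("pics/scene11.png");t=cv2.imread("pics/top11.png")
crop(t,200,205,300,285,8,"d11.png"); crop(s,150,200,330,340,4,"c11.png")
E
```

```text
14 [508.4 399.1  14.5] [ 0.   0.7 -1.2]
12 [508.2 398.9  11.9] [-0.7  0.6 -1.2]
10 [508.1 398.9   9.8] [-0.1 -0.2 -1.5]
8 [508.1 398.9   7.8] [-0.6 -0.3 -0.5]
7 [508.2 399.    6.9] [ 1.  -0.3 -1.4]
6 [508.2 398.9   5.9] [ 0.3 -0.2 -0.5]
5 [508.3 399.1   5.5] [-1.  -0.8  4.3]
t 55.85 tcp [508.2 399.    4.9] w 85.3 F [-0.6  0.1 -0. ]
t 57.15 tcp [507.8 398.3 248.4] w 85.4 F [-0.4 -1.  -0.5]
t 59.12 tcp [ 631.9 -131.1  248.6] w 85.6 F [-0.1 -0.1  0. ]
```

View pics/d11.png

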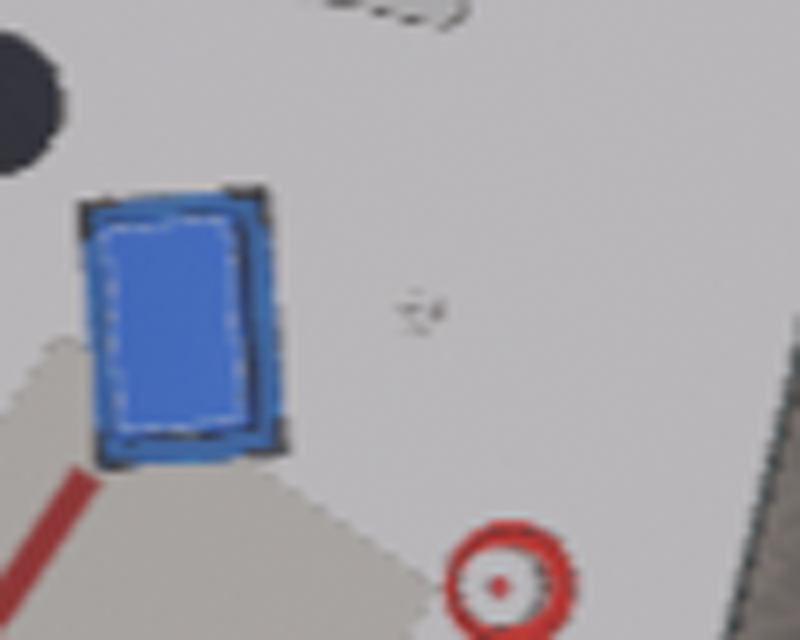

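View pics/c11.png

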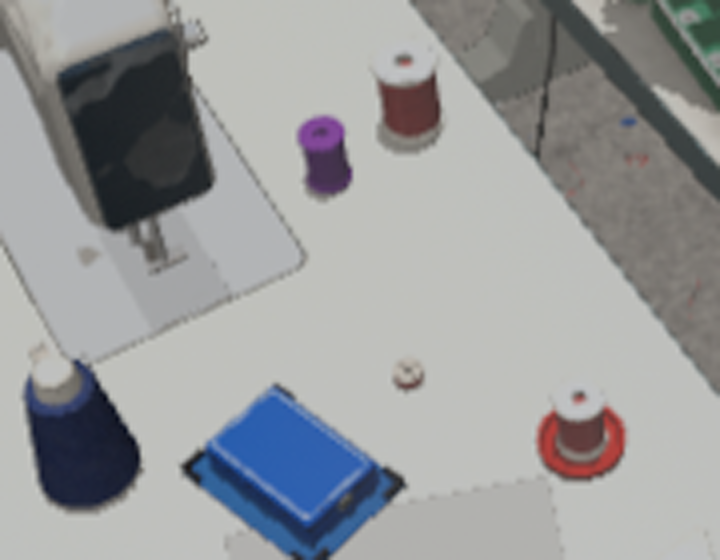

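View pics/scene11.png

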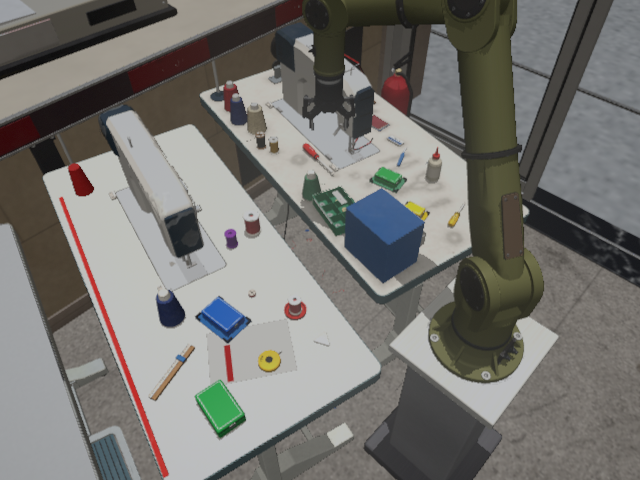

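```bash
python3 - <<'E'
from h import *
from m2 import T,rect
t=lambda p:T(p,200,205,8)
print("case_blue",rect(back("top",t([(97,222),(237,213),(250,427),(114,436)]),30)))
q=list(monitor.current_joint_positions()); q[0]-=12; bot.goto_joints(q); bot.pause(.5); st()
print(np.abs(monitor.current_joint_velocities()).max())
bot.sign_off()
E
```

```text
spool [[391.68580472 247.87625163  53.        ]] [[390.25326915 255.07650186  53.        ]]
dish [[392.28660895 247.9015776   10.        ]] [[388.96722551 256.1302833   10.        ]]
Y top (array([571.6, 194.4]), [38.7, 55.7, 35.6, 57.4], 148.7) (array([569.4, 203.2]), [38.0, 57.4, 37.8, 59.2], 145.5)
G top (array([569.4, 196.9]), [50.9, 75.5, 50.4, 75.4], 152.5)
B top (array([568.8, 196.3]), [61.7, 96.5, 63.4, 95.9], 154.6)
B scene front-bottom etc [[621.22454737 209.00331449  26.        ]
 [501.1583875  207.15161422  26.        ]
 [535.18620358 251.8213223   26.        ]]
hb (array([508.4, 395.6]), [84.9, 119.9, 86.4, 120.6], -175.3) (array([506. , 403.3]), [83.5, 120.7, 81.4, 118.7], -174.9)
case_blue (array([508.7, 395.2]), [62.4, 95.5, 60.4, 95.6], -175.6)
t 60.33 tcp [645.4   2.5 248.5] w 85.4 F [-0.6  0.3  0.3]
0.2940647361070882
the job is handed in; nothing more can be done
```

I took the stack apart from the top and put the spool in its dish, then the yellow, green and blue cases in their holders. I handed the job in at about 60 s of robot time; hand-in gives no verdict.

- **Spool:** in the last pictures it stands upright in the red dish, about 1 mm off centre.
- **Cases:** measured from the top camera, the yellow and blue cases lie within about 1 mm of their holder centres. Yellow is turned about 3° from its holder and blue less than 1°. I checked the green case by eye only: it lies flat between its guides, close to centre.
- **Surroundings:** the oil bottle and navy cone are still standing. The gripper is open and well clear of everything, with wrist force near zero.

**Disagreement:** the two cameras disagreed by up to about 9 mm in y near the table, more than the 2 mm calibration figure suggests. I corrected both using the released spool's position, and the placed cases agreed with that.

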